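Bring the marked valve in front of the inspection camera

ROBOT

A 6-joint arm with a two-finger parallel gripper is mounted at the origin on the work surface. World frame = base frame: x ahead of the robot, y to its left, z up, the work surface at z = 0. Lengths are in mm, angles in rad, forces in N, time in s.
With the tool pointing down it reaches from about 350 to 775 mm from the base axis. Payload 7.3 kg.
Tool frame: the origin (TCP) lies between the finger pads; the fingertips stand bot.tips_ahead ahead of it and the grasp point (between the pads) lies 6 mm ahead of it (bot.tips_ahead is the distance from the TCP to the fingertips, in mm); z points along the fingers, y is the line along which they close (so a half turn about z gives the same grasp; the last joint's range is limited). The gripper opens to 92 mm and grips with 3 to 60 N. Pads are 19 mm wide; open, the fingers measure 130 mm over their backs; the gripper's body (75 mm by 190 mm) begins 47 mm behind the grasp point.
Start: joints at [-1.303, 0.342, 1.524, -0, 1.275, -0.146], TCP at [211.121, -480.698, 251.741] pointing down, gripper open.
Joint ranges: [-2.53, 2.53], [-0.77, 2.02], [0.04, 2.7], [-1, 4.14], [0.28, 2.66], [-3.11, 3.11]. Speed limits (rad/s): [2.57, 2.57, 3.14, 3.14, 3.14, 3.14].

INTERFACE

Orientations are given as [roll, pitch, yaw] about the fixed x, y, z axes, in that order (R = Rz(yaw) Ry(pitch) Rx(roll)).
In Python, from plant import bot gives the robot as it stands. The module is installed in compiled form; this text tells all that it offers.
- The arm moves only by the tool step_arm, never from a script. Its argument "targets" is one flat list of numbers, 7 for each row, row after row: the opening, from 0 (shut) to 1 (fully open), then the shift along the tool's x, y, z each as a share of 100 mm, from -1 to 1, then the turn, a rotation vector about the tool's x, y, z each as a share of pi/4 rad, from -1 to 1. A call has 1 to 20 rows; each row is the pose to reach, as a shift and turn from the pose commanded when the call began, along the tool's axes at that moment; what a row does not reach only later rows make up. A row lasts 1/8 s, in which the tool goes at most 62.5 mm and 10.7 degrees, less where a joint would pass 70% of its speed; a pose out of reach is approached as far as the arm can. A call with a number of a shift or a turn outside -1 to 1 is refused whole. A call with a gripper value outside its range is refused whole. The fingers move at their own pace and stop on an object; the grip force is fixed at half the most. Time passes only in rows, so rows that repeat a pose let the fingers close. It gives the time, the measured TCP pose, the force, the opening and the grip force at its end, in the units of the state.
- bot.get_obs(): the state, without advancing time (a new reading comes with each control period).
- bot.capture(name): name is "scene" or "side" or "wrist"; returns (picture, depth): 400x640x3 uint8, blue, green, red; 400x640 float32, mm along the optical axis (not along the pixel's ray), 0 where there is no reading.
- bot.camera_info(name): a dict with "fx", "fy", "cx", "cy" (pixels), "camera_from_world" (4x4, takes a point from world to camera coordinates); the wrist camera has in their place "hand_eye" (4x4, takes a point from camera to tool coordinates, whose origin is the TCP and whose axes are the flange's). Camera axes: x right, y down, z forward; pixel columns grow to the right and rows downward; lengths in mm; the calibration is good to about 2 mm. The wrist camera is an equidistant fisheye: a pixel r from the principal point sees the ray r / f radians off the axis. A picture is of the moment at which its call begins: read the wrist's pose just before it. camera_info takes no time and is no camera call.
- bot.close_job(): hands the job in; it is judged then, once.
The state is a dict: "time": time; "joint_positions": joint angles; "dq": joint speeds; "tau": joint torques, N m; "tool_pos": TCP position; "tcp_rot": TCP orientation; "contact_force": force on the tool from outside, world axes, zero at the start; "moment": the same for the moment, N m; "grip_width": finger opening in mm; "finger_force": force on a finger pad.
Only numpy, scipy, OpenCV 4.12 (cv2) and the standard library are available. Lean on these libraries where they do the work, as an engineer would, in place of code of your own. Each camera call takes 0.05 s, during which the arm holds its last target. There are 200 camera calls.

TASK

Bring the red-collared brass valve in front of the inspection camera: swing the carriage's orange clamp lever open, slide the carriage along its rail until its yellow pointer lines up with the green pointer of the camera stand, then swing the lever fully back to lock it. With the carriage locked, turn the carousel until the valve on the red collar faces the camera squarely, and finish with the gripper still closed on the blue T-handle, holding the carousel still there; do not let go. Never touch the polished valves, and leave the other things on the bench where they are.

Things in the scene. Friction and masses are not known exactly. Their poses are not given: they have to be found in the camera images.
- rail_unit: the fixed linear unit on the bench, an aluminium base with two steel shafts, 560 mm long. Origin at the middle of its underside, on the bench; its y axis runs along the rail, its x axis points across the rail from the clamp lever's side to the camera's side, z is up. It stands anywhere with a yaw of up to about 7 degrees
- carriage (a joint): the carriage on the rail (aluminium plate 315 x 200 mm, top 48 mm above the bench, carrying everything else): metres along the rail unit's y axis, 0 in the middle of the rail, from -0.165 to 0.165. Unlocked it slides with about 3 N; locked it cannot be pushed by hand
- carriage_knob (a point): centre of the carriage's black pull knob, an upright round knob of 32 mm diameter and 30 mm height (70 to 100 mm above the bench) on a thinner stem, fixed to the carriage; grip it from above or push it to slide the carriage
- carriage_pointer (a point): tip of the yellow pointer on the carriage's edge towards the camera, 48 mm above the bench, on the carriage's centre line
- stand_pointer (a point): tip of the green pointer tongue on the foot of the camera stand (fixed, 185 mm high, clamped at any place along the far side of the rail unit, behind the carousel), 46 mm above the bench, on the camera's centre line. Its axes are parallel to the rail unit's, and the camera with its white ring light looks along -x, 135 mm above the bench. When the carriage is right, the yellow pointer's tip lies straight across from it (same position along the rail, about 9 mm gap)
- clamp_lever (a joint): orange clamp lever, turning about a vertical pivot on the carriage: 0 = fully locked (at its stop), 1.2 rad = fully open (at its stop). Seen from above it opens clockwise: from pointing along the rail's -y direction (14 degrees towards the camera) to pointing slantwise at the robot's side. The clamp lets go at about 0.5 rad; the lever stays where it is left and takes about 2 to 7 N at the grip point
- clamp_pivot (a point): point on the clamp lever's pivot axis, 78 mm above the bench, level with the grip point; moves with the carriage. The lever's hub is 26 mm across and its top is 78 mm above the bench
- clamp_grip (a point): point on the middle of the lever's arm, 60 mm from the pivot axis and 78 mm above the bench; here the arm is a level round bar of 14 mm diameter, its end 25 mm farther out. The space below the bar down to the carriage plate (48 mm above the bench) is free
- carousel (a joint): angle of the carousel about its vertical axis on the carriage, counter-clockwise seen from above; 0 (or any whole turn) = the red-collared valve faces the camera exactly. Turns freely both ways with light friction (0.05 N m) and stays where it is left. Black disc of 220 mm diameter, top 65 mm above the bench
- carousel_axis (a point): point on the carousel's axis at the height of the T-handle's bar, 190 mm above the bench; moves with the carriage
- t_handle: blue T-handle on top of the carousel's steel column: a level bar 80 mm long, 16 mm wide and 24 mm high. Origin at the bar's centre, 190 mm above the bench, on the carousel's axis; its x axis runs along the bar and points over the red-collared valve; it turns with the carousel
- marked_tap (a point): middle of the valve on the red collar (the other four collars are grey), 109 mm above the bench and 72 mm from the carousel's axis; its outlet points outwards from the axis
- taps: the five polished brass valves standing in a ring of 72 mm radius on the carousel, fixed to it, their tops 147 mm above the bench, everything of them between 47 and 108 mm from the axis. Origin on the carousel's axis at bench height; its x axis points to the red-collared one. Not to be touched
- spare_valve: loose brass valve, 76 mm high, standing on the bench; origin under its foot; leave alone
- brass_ring: loose brass ring, 72 mm across, 16 mm high; leave alone
- brass_rosette: loose brass rosette, 64 mm across, 10 mm high; leave alone
- paste_jar: white jar with blue cap, 68 mm across, 62 mm high; leave alone
- cleaner_bottle: clear bottle with blue cap, 66 mm across, 170 mm high; leave alone
- screwdriver: screwdriver lying on the bench; leave alone
- soft_brush: brush lying on the bench between robot and rail unit; leave alone
- spanner: spanner lying on the bench; leave alone

How it is judged (in metres and radians):
On the way, in this order (a step that is already met when the one before it is completed fails the run):
1. the clamp lever is swung open (value of joint clamp_lever above 0.85 rad), for 0.1 s.
2. with the clamp open, the carriage's pointer is lined up with the camera stand's pointer (value of joint clamp_lever above 0.65 rad and y of carriage_pointer in the frame of stand_pointer between -0.006 and 0.006 m), for 0.3 s.
3. the clamp lever is swung fully back with the pointers still lined up (value of joint clamp_lever below 0.12 rad and y of carriage_pointer in the frame of stand_pointer between -0.006 and 0.006 m), for 0.2 s.
At the end, for the whole second after the job is handed in: lever locked (within 0.12 rad of its stop), yellow pointer within 6 mm of the green one along the rail, red-collared valve facing the camera (within 10 mm sideways at its 72 mm radius), carousel still (under 0.05 rad/s), fingers gripping the T-handle with more than 5 N (all of step 3 and x of marked_tap in the frame of carousel_axis above 0.05 m and y of marked_tap in the frame of carousel_axis between -0.01 and 0.01 m and velocity of joint carousel between -0.05 and 0.05 rad/s and contact force between the fingers and t_handle above 5 N); the arm keeps its last pose, push and grip.
It fails at once if a polished valve on the carousel is touched (contact force between any of the fingers, the arm and taps above 1 N).
It fails at once if one of the other things on the bench is disturbed (distance of any of spare_valve, brass_ring, brass_rosette, paste_jar, cleaner_bottle, screwdriver, soft_brush, spanner from where it was at the start of the episode above 0.02 m).
It also fails if it takes over 72 s, if anything falls off the work surface, if the arm or the gripper's body presses on something with over 40 N, if the wrist force passes 120 N, or if a joint passes its speed limit or range.

## Working session

There is one attempt and no reset: what is moved stays moved. The work goes in short steps, Python scripts to look and compute and a tool call to move; the robot and the scene stay as the last step left them, time stands still between calls to the robot, and variables do not carry over. Pictures are saved under pics/ and viewed, at most 10 in all, crops included, and the job is handed in when it is done.

Besides the shell and the picture viewer there is one more tool, called after "Request:" by a JSON object that holds its "api" and its "payload", one argument or row to a line. step_arm: Moves the arm, as the interface text tells. Shift numbers are shares of 100 mm and turn numbers shares of pi/4 rad, none past 1 either way. Its arguments: {"type":"object","properties":{"targets":{"type":"array"}},"required":["targets"]}

```bash
mkdir -p pics; python3 - <<'E'
from plant import bot
import cv2,numpy as np
o=bot.get_obs();print({k:np.round(v,3).tolist() for k,v in o.items()},bot.tips_ahead)
for n in("scene","side"):
    p,d=bot.capture(n);cv2.imwrite(f"pics/{n}0.png",p);np.save(f"{n}0.npy",d)
    c=bot.camera_info(n);print(n,{k:np.round(v,3).tolist() for k,v in c.items()})
c=bot.camera_info("wrist");print({k:np.round(v,3).tolist() for k,v in c.items()})
E
```

```text
{'time': 0.0, 'joint_positions': [-1.303, 0.343, 1.525, -0.0, 1.275, -0.146], 'dq': [0.001, 0.001, -0.001, 0.001, -0.001, 0.003], 'tau': [-0.0, -43.124, -24.422, 0.072, 0.056, -0.0], 'tool_pos': [211.034, -480.33, 251.082], 'tcp_rot': [-3.14, -0.0, 0.414], 'contact_force': [-0.504, -0.109, 0.082], 'moment': [0.003, 0.02, 0.021], 'finger_force': 0.0, 'grip_width': 91.768} 25.0
scene {'fx': 387.556, 'fy': 387.556, 'cx': 328.221, 'cy': 204.226, 'camera_from_world': [[-0.613, 0.79, -0.005, 357.262], [0.557, 0.427, -0.712, -215.942], [-0.56, -0.44, -0.702, 1559.459], [0.0, 0.0, 0.0, 1.0]]}
side {'fx': 447.22, 'fy': 447.22, 'cx': 324.661, 'cy': 207.007, 'camera_from_world': [[0.98, -0.197, 0.022, -567.181], [-0.101, -0.593, -0.799, 152.392], [0.171, 0.781, -0.601, 1238.02], [0.0, 0.0, 0.0, 1.0]]}
{'fx': 309.707, 'fy': 309.707, 'cx': 324.173, 'cy': 205.107, 'hand_eye': [[0.0, -0.958, -0.286, 77.981], [1.0, -0.0, 0.001, -0.588], [-0.001, -0.286, 0.958, -134.128], [0.0, 0.0, 0.0, 1.0]]}
```

View pics/scene0.png

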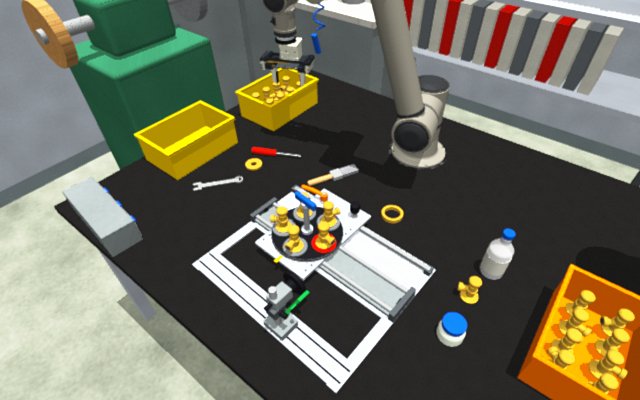

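View pics/side0.png

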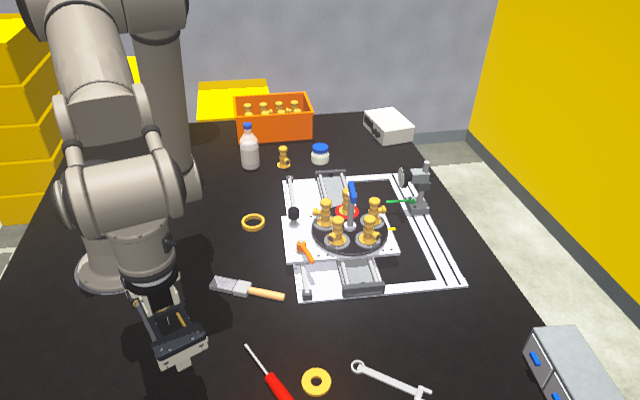

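The scene view shows the lever at about (312,190), T-handle (305,200), knob (353,209), red collar (323,243), yellow pointer (278,260) and green pointer (298,302). In the side view they are at lever (304,250), handle (352,193), knob (293,213), yellow (392,229) and green (400,202).

```bash
cat > h.py <<'E'
import cv2,numpy as np
from plant import bot
def cast(n,px,z):
    c=bot.camera_info(n);M=c["camera_from_world"];M=np.array(M);R,t=M[:3,:3],M[:3,3]
    d=R.T@np.array([(px[0]-c["cx"])/c["fx"],(px[1]-c["cy"])/c["fy"],1]);o=-R.T@t
    return o+d*(z-o[2])/d[2]
def castw(px,z,obs):
    from scipy.spatial.transform import Rotation as Ro
    c=bot.camera_info("wrist");H=np.array(c["hand_eye"])
    u=np.array([px[0]-c["cx"],px[1]-c["cy"]]);r=np.hypot(*u);th=r/c["fx"]
    d=np.r_[u/max(r,1e-9)*np.sin(th),np.cos(th)]
    R=Ro.from_euler("xyz",obs["tcp_rot"]).as_matrix()
    o=R@H[:3,3]+obs["tool_pos"];d=R@H[:3,:3]@d
    return o+d*(z-o[2])/d[2]
HSV=dict(orange=((5,200,120),(17,255,255)),blue=((105,150,60),(125,255,255)),green=((50,150,60),(75,255,255)),
 yellow=((24,180,150),(35,255,255)),red=((0,200,90),(4,255,255)),black=((0,0,0),(180,255,45)))
def blobs(p,col,roi,amin=6):
    x0,y0,x1,y1=roi
    m=cv2.inRange(cv2.cvtColor(p,cv2.COLOR_BGR2HSV),*map(np.array,HSV[col]))
    q=np.zeros_like(m);q[y0:y1,x0:x1]=m[y0:y1,x0:x1]
    n,l,s,c=cv2.connectedComponentsWithStats(q)
    out=[]
    for i in range(1,n):
        if s[i,4]>=amin:
            yx=np.argwhere(l==i)[:,::-1].astype(float);e=yx-yx.mean(0)
            w,v=np.linalg.eigh(e.T@e);pr=e@v[:,1]
            out.append((s[i,4],c[i],yx[pr.argmin()],yx[pr.argmax()]))
    return sorted(out,key=lambda b:-b[0])
E
python3 - <<'E'
from h import *
np.set_printoptions(precision=1,suppress=True)
R={"scene":(240,170,380,330),"side":(270,170,440,300)}
Z=dict(orange=78,blue=200,green=46,yellow=48,red=66,black=100)
for n in R:
    p=cv2.imread(f"pics/{n}0.png")
    for c in Z:
        for b in blobs(p,c,R[n])[:4]:
            print(n,c,b[0],*b[1:],[cast(n,q,Z[c])[:2] for q in b[1:]])
    x0,y0,x1,y1=R[n];
    cv2.imwrite(f"pics/{n}0c.png",cv2.resize(p[y0:y1,x0:x1],None,fx=4.2 if n=="side" else 3.7,fy=4.2 if n=="side" else 3.7,interpolation=cv2.INTER_CUBIC))
E
```

```text
scene orange 46 [309.6 188.6] [319. 190.] [301. 185.] [array([ 502.4, -140. ]), array([ 488.6, -111. ]), array([ 506. , -174.3])]
scene orange 28 [317.9 243.1] [318. 234.] [325. 249.] [array([667.4,  28.8]), array([640.1,   7.1]), array([671.9,  58.3])]
scene orange 26 [323.6 198.3] [326. 200.] [321. 196.] [array([510.6, -74.1]), array([512. , -63.3]), array([507.1, -87.7])]
scene orange 10 [331.5 236. ] [334. 238.] [329. 234.] [array([622. ,  43.4]), array([623.6,  53.8]), array([620.3,  32.8])]
scene blue 143 [305.4 200.9] [316. 209.] [295. 191.] [array([648.3, -27.3]), array([654.9,  15.8]), array([635.5, -76.5])]
scene green 148 [296.8 301.4] [307. 290.] [287. 314.] [array([835.2,  91.8]), array([792.1,  90.7]), array([878.2,  96.2])]
scene yellow 122 [288.9 228.7] [298. 229.] [277. 227.] [array([658.2, -95. ]), array([642. , -71.7]), array([ 675.5, -128.9])]
scene yellow 104 [326.2 224.4] [335. 219.] [319. 227.] [array([573.6, -14.7]), array([538.5,  -6.7]), array([596. , -25.5])]
scene yellow 53 [297.8 247.3] [301. 242.] [292. 250.] [array([697. , -24.6]), array([675.9, -30.4])
[... 566 characters left out ...]
233.] [313. 186.] [array([441.2,  17.3]), array([544.7, 156.3]), array([ 503.9, -123.1])]
scene black 306 [311.7 238. ] [320. 208.] [298. 257.] [array([677.3,  14.8]), array([568.9, -41.8]), array([752.3,  28.4])]
side blue 90 [352.1 189.8] [350. 181.] [355. 198.] [array([639.9, -43.9]), array([644.6,  -1.9]), array([638.2, -81.6])]
side green 22 [391.7 201. ] [398. 201.] [386. 202.] [array([812.4,  88.5]), array([832.2,  85.4]), array([792.8,  86.6])]
side green 8 [404.1 199.9] [407. 200.] [401. 200.] [array([853.5,  87.9]), array([862.4,  85.7]), array([843.4,  88.9])]
side yellow 16 [391.9 228.3] [395. 229.] [388. 229.] [array([769.3, -43.6]), array([777.2, -48.2]), array([756.9, -44.7])]
```

View pics/scene0c.png

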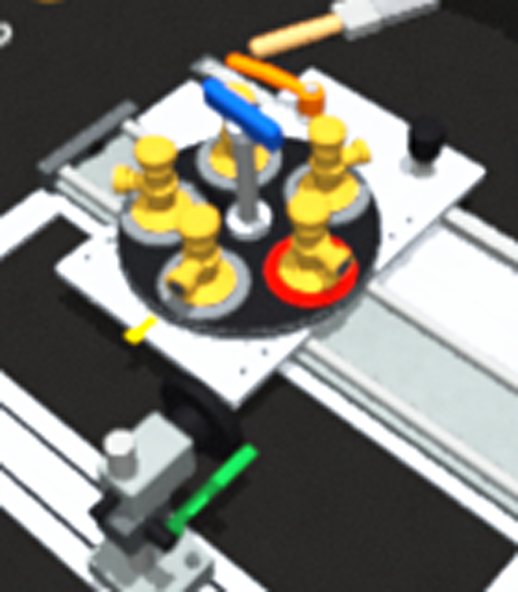

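Request:
{"api": "step_arm", "payload": {
  "targets": [1, 0.5, -0.24, -0.25, 0, 0, 0, 1, 1, -0.47, -0.5, 0, 0, 0, 1, 1, -0.47, -0.5, 0, 0, 0]
}}

```text
time: 0.48
tool_pos: [286.0, -395.6, 303.6]
tcp_rot: [3.138, -0.001, 0.418]
contact_force: [0.3, -0.0, 0.4]
grip_width: 91.6
finger_force: 0.0
```

Request:
{"api": "step_arm", "payload": {
  "targets": [1, 0.5, -0.24, 0, 0, 0, 0, 1, 1, -0.47, 0, 0, 0, 0, 1, 1, -0.47, 0, 0, 0, 0]
}}

```text
time: 0.85
tool_pos: [357.7, -312.2, 301.1]
tcp_rot: [-3.14, -0.0, 0.418]
contact_force: [0.1, -0.5, -0.1]
grip_width: 91.8
finger_force: 0.0
```

Request:
{"api": "step_arm", "payload": {
  "targets": [1, 0.5, -0.24, 0, 0, 0, 0, 1, 1, -0.47, 0, 0, 0, 0, 1, 1, -0.47, 0, 0, 0, 0]
}}

```text
time: 1.23
tool_pos: [430.1, -229.8, 301.0]
tcp_rot: [-3.141, 0.0, 0.417]
contact_force: [-0.4, 0.2, -0.2]
grip_width: 92.0
finger_force: 0.0
```

Request:
{"api": "step_arm", "payload": {
  "targets": [1, 0.4, -0.2, 0, 0, 0, -0.25, 1, 0.7, -0.4, 0, 0, 0, -0.5, 1, 0.7, -0.4, 0, 0, 0, -0.75, 1, 0.7, -0.4, 0, 0, 0, -0.9, 1, 0.7, -0.4, 0, 0, 0, -0.9]
}}

```text
time: 1.85
tool_pos: [476.4, -168.0, 301.2]
tcp_rot: [-3.141, 0.001, 1.118]
contact_force: [-0.3, -0.8, -0.1]
grip_width: 91.3
finger_force: 0.0
```

Request:
{"api": "step_arm", "payload": {
  "targets": [1, 0, 0, 0, 0, 0, -0.25, 1, 0, 0, 0, 0, 0, -0.5, 1, 0, 0, 0, 0, 0, -0.75, 1, 0, 0, 0, 0, 0, -0.9, 1, 0, 0, 0, 0, 0, -0.9, 1, 0, 0, 0, 0, 0, -0.9]
}}

```text
time: 2.6
tool_pos: [476.9, -166.9, 301.6]
tcp_rot: [-3.141, 0.0, 1.823]
contact_force: [-1.2, 0.2, 0.3]
grip_width: 91.8
finger_force: 0.0
```

```bash
python3 - <<'E'
from h import *
o=bot.get_obs();print(o["time"],np.round(o["joint_positions"],2),np.round(o["tool_pos"],1),np.round(o["tcp_rot"],3))
p,d=bot.capture("wrist");cv2.imwrite("pics/w1.png",p)
E
```

```text
2.6 [-0.49  0.27  1.49 -0.    1.38 -0.74] [ 476.9 -166.9  301.6] [-3.141  0.     1.823]
```

View pics/w1.png

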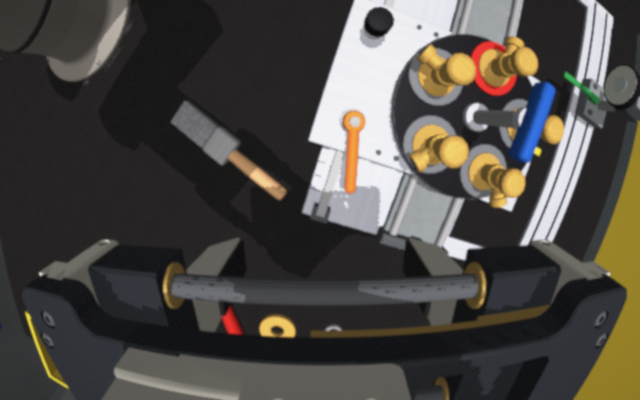

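The wrist view shows the lever hub at (353,122) with its arm end at (350,190), the knob at (378,22), the T-handle from (546,88) to (523,158), the green tip near (565,74) and the yellow tip near (538,152).

```bash
python3 - <<'E'
from h import *
np.set_printoptions(precision=1,suppress=True)
p=cv2.imread("pics/w1.png");o=bot.get_obs()
Z=dict(orange=78,blue=202,green=46,yellow=48,red=66)
for c,r in dict(orange=(330,100,370,200),blue=(490,60,570,180),green=(550,60,610,110),yellow=(532,142,550,162),red=(460,30,530,110)).items():
    for b in blobs(p,c,r)[:2]: print(c,b[0],*b[1:],[castw(q,Z[c],o)[:2] for q in b[1:]])
for nm,px,z in [("hub",(353,122),78),("knob",(378.5,20),100),("colbase",(475,116),66),("edgeA",(309,141),48),("edgeB",(360,0),48)]:
    print(nm,castw(px,z,o)[:2])
E
```

```text
blue 1792 [533.1 121.4] [548.  81.] [522. 162.] [array([633.6, -38.7]), array([640.2,   3.5]), array([634.1, -76.8])]
green 176 [580.4  86.8] [597. 101.] [564.  73.] [array([834.5,  90. ]), array([883.3,  86.3]), array([791.5,  94.3])]
red 213 [497.3  87.7] [515.  77.] [477.  84.] [array([663.9,  13. ]), array([687.5,  38.6]), array([633.3,   5.9])]
red 103 [488.9  46.6] [503.  49.] [472.  54.] [array([638.1,  62.2]), array([659.7,  68.4]), array([616.6,  41.8])]
hub [491.8 -90.2]
knob [487.6  28.9]
colbase [642.1 -35.1]
edgeA [ 447.6 -127.1]
edgeB [463.2  67.8]
```

```bash
cat >> h.py <<'E'
from scipy.spatial.transform import Rotation as Ro
YAW=-0.082
def pose(G,bar,lean,back=0):
    "grasp point G, tool x horizontally at angle bar, leaned back by lean about tool y, retreat back mm"
    R=Ro.from_euler("z",bar)*Ro.from_euler("x",np.pi)*Ro.from_euler("y",lean)
    return np.array(G,float)-R.as_matrix()[:,2]*(6+back),R
def rows(targets,cur=None):
    "rel shares from current pose"
    if cur is None:
        o=bot.get_obs();cur=(o["tool_pos"],Ro.from_euler("xyz",o["tcp_rot"]))
    for P,R in targets:
        s=cur[1].inv().apply(P-cur[0])/100;t=(cur[1].inv()*R).as_rotvec()/(np.pi/4)
        print(np.round(np.r_[s,t],3).tolist())
E
python3 - <<'E'
from h import *
o=bot.get_obs()
print(castw((350,188),78,o),castw((351,180),78,o))
a=np.deg2rad(99.3)
t=pose((503,-156,78),a,0.6,80);print(t[0],t[1].as_matrix()[:,2])
rows([t])
E
```

```text
[ 509.09738332 -166.30377488   78.        ] [ 507.61929307 -156.62571667   78.        ]
[ 510.84736079 -203.92097612  148.97886288] [-0.09124838  0.55722065 -0.82533561]
[-0.445, 0.235, 1.527, -0.035, 0.764, 0.112]
```

Request:
{"api": "step_arm", "payload": {
  "targets": [0.7, -0.15, 0.08, 0.2, 0, 0.2, 0.03, 0.7, -0.3, 0.16, 0.5, 0, 0.4, 0.06, 0.7, -0.4, 0.2, 0.7, 0, 0.6, 0.1, 0.7, -0.45, 0.23, 0.9, -0.03, 0.76, 0.11, 0.7, -0.45, 0.23, 0.9, -0.03, 0.76, 0.11, 0.7, -0.45, 0.23, 0.9, -0.03, 0.76, 0.11]
}}

```text
time: 3.4
tool_pos: [510.9, -203.8, 212.6]
tcp_rot: [-3.138, -0.594, 1.737]
contact_force: [0.1, 0.4, -0.0]
grip_width: 64.5
finger_force: 0.0
```

```bash
python3 - <<'E'
from h import *
o=bot.get_obs();print(o["time"],np.round(o["joint_positions"],2),np.round(o["tool_pos"],1),np.round(o["tcp_rot"],3))
p,d=bot.capture("wrist");cv2.imwrite("pics/w2.png",p)
t=pose((503,-156,78),np.deg2rad(99.3),0.6,60);rows([t])
for z in(69,78):
  for b in blobs(p,"orange",(200,0,640,300))[:3]: print(b[0],*b[1:],[np.round(castw(q,z,o),1) for q in b[1:]])
E
```

```text
3.4 [-0.71  0.65  1.27  0.37  1.7  -0.92] [ 510.9 -203.8  212.6] [-3.138 -0.594  1.737]
[-0.362, -0.001, 0.731, -0.007, 0.008, 0.006]
21 [319.04761905 184.14285714] [317. 181.] [321. 187.] [array([488. , -99.6,  69. ]), array([485.3, -96.5,  69. ]), array([ 490.5, -102.4,   69. ])]
14 [332. 184.] [334. 182.] [331. 187.] [array([501.1, -97.2,  69. ]), array([502.8, -94.7,  69. ]), array([ 500.6, -100.7,   69. ])]
21 [319.04761905 184.14285714] [317. 181.] [321. 187.] [array([ 488.7, -103. ,   78. ]), array([ 486.1, -100. ,   78. ]), array([ 491.2, -105.7,   78. ])]
14 [332. 184.] [334. 182.] [331. 187.] [array([ 501.5, -100.7,   78. ]), array([503.1, -98.3,  78. ]), array([ 501. , -104.1,   78. ])]
```

View pics/w2.png

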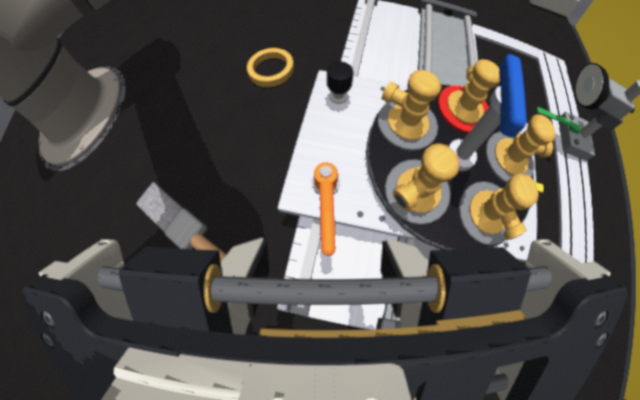

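The hub centre is at (326,173) and the arm end at (328,252). The arm lies well between the open fingers.

```bash
python3 - <<'E'
from h import *
o=bot.get_obs()
H=castw((325.5,173),78,o);E=castw((328,252),76,o);print(H,E,np.degrees(np.arctan2(*(E-H)[1::-1])),np.hypot(*(E-H)[:2]))
G=H+0.0;G[:2]+=66*np.array([np.cos(np.deg2rad(-80)),np.sin(np.deg2rad(-80))]);G[2]=77;print(G)
rows([pose(G,np.deg2rad(100),.6,60),pose(G,np.deg2rad(100),.6,30),pose(G,np.deg2rad(100),.6,0)])
t=pose(G,np.deg2rad(100),.6,40);rows([pose(G,np.deg2rad(100),.6,0)],t)
E
```

```text
[493.31295058 -89.51786466  78.        ] [ 509.07628516 -168.2489637    76.        ] -78.6780919684517 80.29364031012483
[ 504.77373031 -154.51517635   77.        ]
[-0.358, 0.023, 0.745, 0.002, 0.008, -0.007]
[-0.356, 0.023, 1.045, 0.002, 0.008, -0.007]
[-0.354, 0.022, 1.345, 0.002, 0.008, -0.007]
[-0.0, 0.0, 0.4, 0.0, 0.0, 0.0]
```

Request:
{"api": "step_arm", "payload": {
  "targets": [0.7, -0.2, 0.01, 0.3, 0, 0, 0, 0.7, -0.355, 0.02, 0.6, 0, 0, 0, 0.7, -0.355, 0.02, 0.94, 0, 0, 0, 0.7, -0.355, 0.02, 0.94, 0, 0, 0]
}}

```text
time: 3.95
tool_pos: [508.1, -178.4, 114.5]
tcp_rot: [-3.137, -0.597, 1.739]
contact_force: [0.5, -0.4, 0.4]
grip_width: 64.3
finger_force: 0.0
```

Request:
{"api": "step_arm", "payload": {
  "targets": [0.7, 0, 0, 0.2, 0, 0, 0, 0.7, 0, 0, 0.4, 0, 0, 0, 0.7, 0, 0, 0.4, 0, 0, 0, 0.7, 0, 0, 0.4, 0, 0, 0]
}}

```text
time: 4.45
tool_pos: [505.7, -159.3, 82.8]
tcp_rot: [-3.141, -0.594, 1.739]
contact_force: [-0.5, -0.6, -0.1]
grip_width: 64.1
finger_force: 0.0
```

Request:
{"api": "step_arm", "payload": {
  "targets": [0.3, 0, 0, 0, 0, 0, 0, 0, 0, 0, 0, 0, 0, 0, 0, 0, 0, 0, 0, 0, 0, 0, 0, 0, 0, 0, 0, 0, 0, 0, 0, 0, 0, 0, 0, 0, 0, 0, 0, 0, 0, 0]
}}

```text
time: 5.2
tool_pos: [504.9, -158.4, 80.9]
tcp_rot: [-3.139, -0.597, 1.738]
contact_force: [1.6, 0.1, -1.0]
grip_width: 13.4
finger_force: 30.0
```

```bash
cat >> h.py <<'E'
def arc(H,angs):
    o=bot.get_obs();P,R=np.array(o["tool_pos"]),Ro.from_euler("xyz",o["tcp_rot"])
    H=np.array([H[0],H[1],P[2]]);rows([(H+Ro.from_euler("z",a).apply(P-H),Ro.from_euler("z",a)*R) for a in angs])
E
python3 -c "
from h import *
arc((493.3,-89.5),-np.arange(.1,.61,.1))"
```

```text
[0.003, -0.07, 0.002, -0.072, 0.0, 0.105]
[0.012, -0.139, 0.008, -0.143, 0.001, 0.211]
[0.026, -0.206, 0.018, -0.215, 0.001, 0.316]
[0.046, -0.272, 0.032, -0.286, 0.001, 0.421]
[0.071, -0.335, 0.049, -0.358, 0.002, 0.527]
[0.101, -0.394, 0.07, -0.429, 0.002, 0.632]
```

Request:
{"api": "step_arm", "payload": {
  "targets": [0, 0.003, -0.07, 0.002, -0.072, 0, 0.105, 0, 0.012, -0.139, 0.008, -0.143, 0, 0.211, 0, 0.026, -0.206, 0.018, -0.215, 0, 0.316, 0, 0.046, -0.272, 0.032, -0.286, 0, 0.421, 0, 0.071, -0.335, 0.049, -0.358, 0, 0.527, 0, 0.1, -0.394, 0.07, -0.43, 0, 0.632, 0, 0.1, -0.394, 0.07, -0.43, 0, 0.632]
}}

```text
time: 6.08
tool_pos: [463.0, -152.6, 80.9]
tcp_rot: [-3.138, -0.596, 1.137]
contact_force: [-0.4, 0.2, -2.6]
grip_width: 13.4
finger_force: 30.0
```

```bash
python3 -c "
from h import *
o=bot.get_obs();print(np.round(o['joint_positions'],2),o['moment'])
arc((493.3,-89.5),-np.arange(.1,.61,.1))"
```

```text
[-0.81  0.59  1.85  0.64  1.05 -0.8 ] [-0.44793928  0.33054514  0.0058916 ]
[0.004, -0.07, 0.003, -0.071, 0.0, 0.105]
[0.013, -0.139, 0.009, -0.143, 0.001, 0.211]
[0.028, -0.206, 0.02, -0.214, 0.001, 0.316]
[0.049, -0.272, 0.034, -0.286, 0.002, 0.422]
[0.075, -0.334, 0.052, -0.357, 0.002, 0.527]
[0.106, -0.393, 0.073, -0.429, 0.002, 0.632]
```

Request:
{"api": "step_arm", "payload": {
  "targets": [0, 0.003, -0.07, 0.002, -0.072, 0, 0.105, 0, 0.012, -0.139, 0.008, -0.143, 0, 0.211, 0, 0.026, -0.206, 0.018, -0.215, 0, 0.316, 0, 0.046, -0.272, 0.032, -0.286, 0, 0.421, 0, 0.071, -0.335, 0.049, -0.358, 0, 0.527, 0, 0.085, -0.365, 0.06, -0.39, 0, 0.58, 0, 0.085, -0.365, 0.06, -0.39, 0, 0.58]
}}

```text
time: 6.95
tool_pos: [435.0, -127.6, 80.8]
tcp_rot: [-3.137, -0.594, 0.591]
contact_force: [-5.1, 0.0, 0.7]
grip_width: 13.1
finger_force: 30.0
```

```bash
python3 - <<'E'
from h import *
o=bot.get_obs();print(np.round(o['joint_positions'],2),o['contact_force'],o["moment"])
np.set_printoptions(precision=1,suppress=True)
for n in("scene","side"):
    p,d=bot.capture(n);cv2.imwrite(f"pics/{n}1.png",p)
    for c,r,z in(("yellow",(265,250,285,272) if n=="scene" else (380,220,402,238),48),("green",(270,280,320,330) if n=="scene" else (375,190,420,210),46)):
        for b in blobs(p,c,r,4)[:2]: print(n,c,b[0],*b[1:],[cast(n,q,z)[:2] for q in b[1:]])
p,d=bot.capture("wrist");cv2.imwrite("pics/w3.png",p)
E
```

```text
[-0.84  0.45  2.19  1.03  0.71 -0.73] [-5.12459192  0.01611243  0.73915946] [-0.02268083  0.75689398  0.26232837]
scene yellow 23 [277.3 259.6] [281. 256.] [274. 261.] [array([767.4, -41.6]), array([751.2, -42. ]), array([776.7, -45.6])]
scene green 147 [296.8 301.4] [307. 290.] [287. 314.] [array([835.2,  91.8]), array([792.1,  90.7]), array([878.2,  96.2])]
side yellow 15 [391.8 228. ] [388. 228.] [394. 227.] [array([769.4, -42.2]), array([758.3, -40.3]), array([777.2, -38.9])]
side green 25 [392.3 201. ] [399. 201.] [386. 202.] [array([814.3,  88.6]), array([835.3,  84.8]), array([792.8,  86.6])]
side green 8 [404.1 199.9] [407. 200.] [401. 200.] [array([853.5,  87.9]), array([862.4,  85.7]), array([843.4,  88.9])]
```

View pics/w3.png

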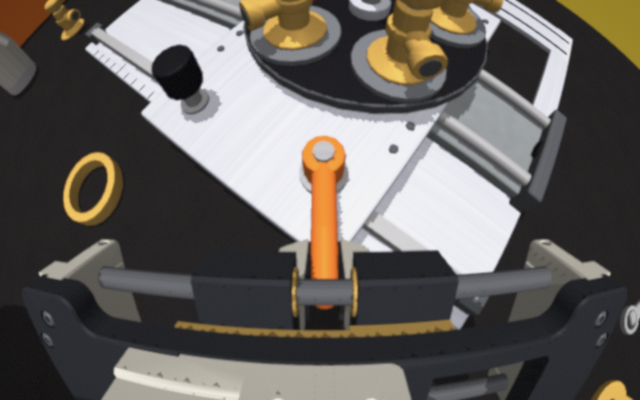

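The lever is at its open stop: the arm is seen from (323,155) to (325,300), held in the pads. I'll drag the carriage by it.

```bash
python3 - <<'E'
from h import *
o=bot.get_obs();P,R=np.array(o["tool_pos"]),Ro.from_euler("xyz",o["tcp_rot"])
y=np.array([.079,.997,0])
rows([(P+y*d,R) for d in(60,100,133)])
E
```

```text
[0.308, -0.47, 0.211, 0.0, 0.0, 0.0]
[0.514, -0.783, 0.352, 0.0, 0.0, 0.0]
[0.683, -1.041, 0.468, 0.0, 0.0, 0.0]
```

Request:
{"api": "step_arm", "payload": {
  "targets": [0, 0.05, -0.078, 0.035, 0, 0, 0, 0, 0.154, -0.235, 0.105, 0, 0, 0, 0, 0.257, -0.391, 0.176, 0, 0, 0, 0, 0.308, -0.47, 0.211, 0, 0, 0, 0, 0.308, -0.47, 0.211, 0, 0, 0]
}}

```text
time: 7.72
tool_pos: [439.0, -65.9, 80.7]
tcp_rot: [-3.134, -0.595, 0.591]
contact_force: [-8.9, 2.8, 6.9]
grip_width: 13.2
finger_force: 30.0
```

```bash
python3 - <<'E'
from h import *
o=bot.get_obs();print(np.round(o['joint_positions'],2),np.round(o["tcp_rot"],3))
E
```

```text
[-0.71  0.42  2.26  1.16  0.63 -0.75] [-3.134 -0.595  0.591]
```

Request:
{"api": "step_arm", "payload": {
  "targets": [0, 0.05, -0.078, 0.035, 0, 0, 0, 0, 0.154, -0.235, 0.105, 0, 0, 0, 0, 0.257, -0.391, 0.176, 0, 0, 0, 0, 0.308, -0.47, 0.211, 0, 0, 0, 0, 0.308, -0.47, 0.211, 0, 0, 0]
}}

```text
time: 8.35
tool_pos: [443.2, -5.7, 80.4]
tcp_rot: [-3.133, -0.594, 0.592]
contact_force: [-11.4, 3.2, 7.2]
grip_width: 13.2
finger_force: 30.1
```

```bash
python3 - <<'E'
from h import *
o=bot.get_obs();print(np.round(o['joint_positions'],2),o['contact_force'],o["moment"])
np.set_printoptions(precision=1,suppress=True)
for n in("scene","side"):
    p,d=bot.capture(n);cv2.imwrite(f"pics/{n}2.png",p)
    x0,y0,x1,y1=(270,235,330,325) if n=="scene" else (365,185,425,215)
    for c,z in(("yellow",48),("green",46)):
        for b in blobs(p,c,(x0,y0,x1,y1),4)[:4]: print(n,c,b[0],*b[1:],[cast(n,q,z)[:2] for q in b[1:]])
a=cv2.resize(cv2.imread("pics/scene2.png")[235:325,270:360],None,fx=4,fy=4,interpolation=cv2.INTER_CUBIC)
b=cv2.resize(cv2.imread("pics/side2.png")[165:255,340:430],None,fx=4,fy=4,interpolation=cv2.INTER_CUBIC)
cv2.imwrite("pics/c2.png",np.hstack([a,b]))
E
```

```text
[-0.55  0.41  2.31  1.31  0.56 -0.76] [-11.40112232   3.16016801   7.22911412] [0.62025704 1.15098249 1.2284961 ]
scene yellow 134 [320.1 250.9] [329. 256.] [307. 249.] [array([667.3,  36. ]), array([666.4,  68.3]), array([685.4,   1.1])]
scene yellow 31 [323.8 267. ] [329. 265.] [320. 268.] [array([706.1,  80.5]), array([691.7,  87.9]), array([715.4,  74.1])]
scene yellow 25 [308.8 283.5] [312. 280.] [306. 285.] [array([774.3,  82.1]), array([760.2,  81.9]), array([782.6,  79.3])]
scene yellow 21 [303.9 238.3] [306. 240.] [302. 237.] [array([659.7, -32.9]), array([660.8, -23.5]), array([659.1, -40.8])]
scene green 150 [296.9 301.2] [308. 290.] [287. 314.] [array([834.6,  91.9]), array([790.4,  92.8]), array([878.2,  96.2])]
side yellow 11 [381.3 202.9] [383. 204.] [378. 203.] [array([775.5,  81.9]), array([779.2,  75.5]), array([765.2,  83.2])]
side green 27 [392.3 201. ] [399. 201.] [386. 202.] [array([814.2,  88.6]), array([835.3,  84.8]), array([792.8,  86.6])]
side green 9 [404.6 199.9] [408. 200.] [401. 200.] [array([854.9,  87.6]), array([865.6,  85.2]), array([843.4,  88.9])]
side green 5 [412.8 200.2] [414. 201.] [411. 200.] [array([880.4,  81.6]), array([882.7,  76.8]), array([875.1,  83.6])]
```

View pics/c2.png

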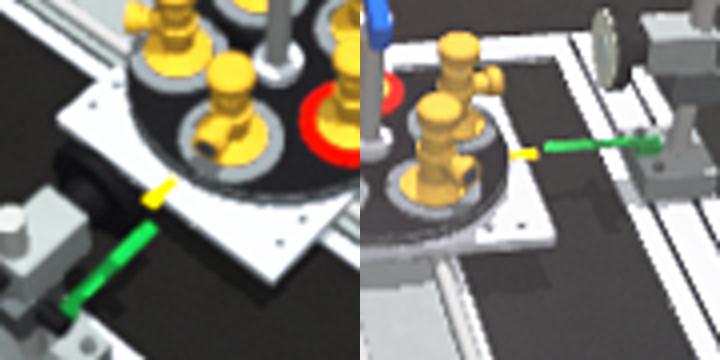

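The close-up shows the yellow pointer still short of the green one by about 8 to 9 mm along the rail. I'll shift by 8 mm more.

Request:
{"api": "step_arm", "payload": {
  "targets": [0, 0.02, -0.032, 0.014, 0, 0, 0, 0, 0.04, -0.064, 0.028, 0, 0, 0, 0, 0.04, -0.064, 0.028, 0, 0, 0]
}}

```text
time: 8.82
tool_pos: [443.6, 1.6, 80.4]
tcp_rot: [-3.134, -0.594, 0.591]
contact_force: [-13.0, 1.2, 8.9]
grip_width: 13.5
finger_force: 30.2
```

```bash
cat >> h.py <<'E'
def ptr(tag):
    for n,(x0,y0,x1,y1) in dict(scene=(284,270,325,325),side=(370,190,425,212)).items():
        p,d=bot.capture(n);cv2.imwrite(f"pics/{n}{tag}.png",p)
        hsv=cv2.cvtColor(p,cv2.COLOR_BGR2HSV)[y0:y1,x0:x1].astype(float);h,s,v=hsv[...,0],hsv[...,1]/255,hsv[...,2]/255
        Y,X=np.mgrid[y0:y1,x0:x1]
        res={}
        for c,lo,hi,z in(("yellow",22,36,48),("green",45,80,46)):
            w=s*v*((h>lo)&(h<hi)&(s>.35)&(v>.25))
            if c=="yellow" and n=="scene": w*=(X<316)&(Y>275)
            q=np.array([[*cast(n,(X[i,j],Y[i,j]),z)[:2],w[i,j]] for i,j in np.argwhere(w>0)])
            if c=="green":q=q[(q[:,0]<830)]
            m=(q[:,:2]*q[:,2:]).sum(0)/q[:,2].sum();res[c]=m
        dd=res["green"]-res["yellow"];print(n,{k:v.round(1) for k,v in res.items()},"remaining along rail",dd[1]+.06*dd[0])
E
python3 - <<'E'
from h import *
o=bot.get_obs();print(np.round(o['tool_pos'],1),o['contact_force'])
ptr(3)
E
```

```text
[443.6   1.6  80.4] [-13.01776417   1.21333839   8.85489998]
scene {'yellow': array([773. ,  89.6]), 'green': array([811. ,  92.8])} remaining along rail 5.447938001262713
side {'yellow': array([775. ,  88.3]), 'green': array([810.2,  89.1])} remaining along rail 2.9471648313813272
```

Request:
{"api": "step_arm", "payload": {
  "targets": [0, 0.002, -0.02, 0.001, 0, 0, 0, 0, 0.002, -0.04, 0.001, 0, 0, 0, 0, 0.002, -0.04, 0.001, 0, 0, 0, 0, 0.002, -0.04, 0.001, 0, 0, 0]
}}

```text
time: 9.43
tool_pos: [443.1, 3.1, 80.5]
tcp_rot: [-3.138, -0.594, 0.59]
contact_force: [-6.3, -2.0, 4.3]
grip_width: 13.3
finger_force: 30.1
```

```bash
python3 - <<'E'
from h import *
o=bot.get_obs();print(np.round(o['tool_pos'],1),o['contact_force'])
ptr(4)
E
```

```text
[443.1   3.1  80.5] [-6.30608181 -2.03542741  4.31889832]
scene {'yellow': array([773.4,  90.4]), 'green': array([811. ,  92.7])} remaining along rail 4.595447333434734
side {'yellow': array([775.4,  89.9]), 'green': array([810.2,  89.1])} remaining along rail 1.334985538195328
```

Request:
{"api": "step_arm", "payload": {
  "targets": [0, 0.013, -0.021, 0.009, 0, 0, 0, 0, 0.013, -0.021, 0.009, 0, 0, 0, 0, 0.013, -0.021, 0.009, 0, 0, 0]
}}

```text
time: 9.9
tool_pos: [443.3, 5.9, 80.5]
tcp_rot: [-3.137, -0.594, 0.59]
contact_force: [-6.2, 0.1, 2.5]
grip_width: 12.9
finger_force: 30.1
```

```bash
python3 - <<'E'
from h import *
o=bot.get_obs();print(np.round(o['tool_pos'],1),o['contact_force'])
ptr(5)
P=np.array(o["tool_pos"]);arc((P[0]+58.3,P[1]+38.1),np.arange(.1,.61,.1))
E
```

```text
[443.3   5.9  80.5] [-6.20737664  0.09536882  2.46361609]
scene {'yellow': array([774.3,  93.1]), 'green': array([811. ,  92.7])} remaining along rail 1.8373134362423431
side {'yellow': array([775.4,  92.5]), 'green': array([810.2,  89.1])} remaining along rail -1.2867269962490626
[0.002, 0.07, 0.001, 0.071, -0.0, -0.106]
[0.01, 0.139, 0.006, 0.143, -0.001, -0.211]
[0.024, 0.206, 0.015, 0.214, -0.001, -0.317]
[0.043, 0.272, 0.028, 0.285, -0.002, -0.422]
[0.068, 0.335, 0.044, 0.356, -0.002, -0.528]
[0.097, 0.395, 0.064, 0.428, -0.003, -0.633]
```

Request:
{"api": "step_arm", "payload": {
  "targets": [0, 0, 0, 0, 0, 0, 0, 0, 0, 0, 0, 0, 0, 0, 0, 0.002, 0.07, 0.001, 0.071, 0, -0.106, 0, 0.01, 0.139, 0.006, 0.143, 0, -0.211, 0, 0.024, 0.206, 0.015, 0.214, 0, -0.317, 0, 0.043, 0.272, 0.028, 0.285, 0, -0.422, 0, 0.068, 0.335, 0.044, 0.356, 0, -0.528, 0, 0.068, 0.335, 0.044, 0.356, 0, -0.528]
}}

```text
time: 11.0
tool_pos: [469.6, -18.4, 80.5]
tcp_rot: [-3.139, -0.595, 1.09]
contact_force: [-2.7, -4.1, 4.1]
grip_width: 13.2
finger_force: 30.1
```

```bash
python3 - <<'E'
from h import *
o=bot.get_obs();print(np.round(o['tool_pos'],1),o['contact_force'])
ptr(6)
P=np.array(o["tool_pos"]);arc((501.6,44),np.arange(.1,.71,.1))
E
```

```text
[469.6 -18.4  80.5] [-2.72971958 -4.0581154   4.08551993]
scene {'yellow': array([773.7,  90.9]), 'green': array([811. ,  92.7])} remaining along rail 4.062893756350013
side {'yellow': array([774.6,  90.9]), 'green': array([810.3,  89.1])} remaining along rail 0.3598383859706997
[0.003, 0.07, 0.002, 0.071, -0.0, -0.105]
[0.012, 0.139, 0.008, 0.143, -0.0, -0.211]
[0.026, 0.207, 0.017, 0.214, -0.001, -0.316]
[0.046, 0.273, 0.031, 0.286, -0.001, -0.422]
[0.072, 0.336, 0.048, 0.357, -0.001, -0.527]
[0.102, 0.396, 0.068, 0.428, -0.001, -0.633]
[0.137, 0.452, 0.092, 0.5, -0.002, -0.738]
```

Request:
{"api": "step_arm", "payload": {
  "targets": [0, 0.012, 0.03, 0.008, 0.036, 0, -0.053, 0, 0.014, 0.063, 0.01, 0.071, 0, -0.105, 0, 0.023, 0.132, 0.016, 0.143, 0, -0.211, 0, 0.037, 0.2, 0.025, 0.214, 0, -0.316, 0, 0.057, 0.266, 0.039, 0.286, 0, -0.422, 0, 0.083, 0.329, 0.056, 0.357, 0, -0.527, 0, 0.113, 0.389, 0.076, 0.428, 0, -0.633, 0, 0.13, 0.418, 0.087, 0.464, 0, -0.686, 0, 0.13, 0.418, 0.087, 0.464, 0, -0.686]
}}

```text
time: 12.22
tool_pos: [512.6, -22.0, 80.6]
tcp_rot: [-3.138, -0.599, 1.739]
contact_force: [-2.5, 3.7, 0.7]
grip_width: 12.8
finger_force: 29.9
```

```bash
python3 - <<'E'
from h import *
o=bot.get_obs();print(np.round(o['tool_pos'],1),o['contact_force'],o["moment"],np.round(o["joint_positions"],2))
ptr(7)
P=np.array(o["tool_pos"]);arc((501.6,44.5),np.arange(.05,.21,.05))
E
```

```text
[512.6 -22.   80.6] [-2.46755337  3.70775063  0.71105716] [0.31943023 0.14680314 0.25287965] [-0.46  0.69  1.63  0.5   1.25 -0.9 ]
scene {'yellow': array([774.6,  92.8]), 'green': array([810.9,  92.8])} remaining along rail 2.110813000446931
side {'yellow': array([775.4,  92.4]), 'green': array([810.2,  89.1])} remaining along rail -1.2055066621565498
[0.001, 0.034, 0.0, 0.036, -0.0, -0.053]
[0.003, 0.067, 0.002, 0.072, -0.0, -0.105]
[0.006, 0.101, 0.004, 0.108, -0.0, -0.158]
[0.011, 0.134, 0.007, 0.144, -0.001, -0.21]
```

Request:
{"api": "step_arm", "payload": {
  "targets": [0, 0.001, 0.034, 0, 0.036, 0, -0.053, 0, 0.002, 0.06, 0.001, 0.036, 0, -0.053, 0, 0.002, 0.06, 0.001, 0.036, 0, -0.053, 0, 0.002, 0.06, 0.001, 0.036, 0, -0.053]
}}

```text
time: 12.82
tool_pos: [514.0, -21.3, 80.4]
tcp_rot: [-3.128, -0.602, 1.786]
contact_force: [-19.0, -2.7, 7.1]
grip_width: 13.0
finger_force: 30.0
```

Request:
{"api": "step_arm", "payload": {
  "targets": [0.1, 0, -0.04, 0, 0, 0, 0, 0.6, 0, -0.04, 0, 0, 0, 0, 0.6, 0, -0.04, 0, 0, 0, 0, 0.6, 0, -0.04, 0, 0, 0, 0]
}}

```text
time: 13.32
tool_pos: [515.5, -23.2, 80.7]
tcp_rot: [-3.141, -0.596, 1.79]
contact_force: [0.2, -0.2, 0.3]
grip_width: 38.6
finger_force: 0.0
```

Request:
{"api": "step_arm", "payload": {
  "targets": [0.6, 0, 0, -0.3, 0, 0, 0, 0.6, 0, 0, -0.7, 0, 0, 0, 0.6, 0, 0, -1, 0, 0, 0, 0.6, 0, 0, -1, 0, 0, 0]
}}

```text
time: 13.82
tool_pos: [528.7, -79.1, 164.7]
tcp_rot: [3.139, -0.594, 1.791]
contact_force: [-0.7, 0.7, -0.3]
grip_width: 55.2
finger_force: 0.0
```

Request:
{"api": "step_arm", "payload": {
  "targets": [0.6, 0, 0, -0.3, 0, 0, 0, 0.6, 0, 0, -0.7, 0, 0, 0, 0.6, 0, 0, -1, 0, 0, 0, 0.6, 0, 0, -1, 0, 0, 0]
}}

```text
time: 14.32
tool_pos: [540.4, -133.0, 246.1]
tcp_rot: [-3.142, -0.596, 1.79]
contact_force: [0.2, 1.2, 0.0]
grip_width: 54.4
finger_force: 0.0
```

```bash
python3 - <<'E'
from h import *
o=bot.get_obs();print(np.round(o['tool_pos'],1),np.round(o["tcp_rot"],3),np.round(o["joint_positions"],2))
ptr(8)
np.set_printoptions(precision=1,suppress=True)
p,d=bot.capture("wrist");cv2.imwrite("pics/w8.png",p)
for c,z in(("blue",202),("red",66)):
    for b in blobs(p,c,(100,0,640,300),30)[:2]: print(c,b[0],*b[1:],[castw(q,z,o)[:2] for q in b[1:]])
for n in("scene","side"):
    q=cv2.imread(f"pics/{n}8.png")
    for b in blobs(q,"blue",(290,130,400,260),30)[:2]: print(n,b[0],*b[1:],[cast(n,k,202)[:2] for k in b[1:]])
E
```

```text
[ 540.4 -133.   246.1] [-3.142 -0.596  1.79 ] [-0.59  0.61  1.24  0.4   1.73 -0.83]
scene {'yellow': array([774.4,  92.8]), 'green': array([810.9,  92.8])} remaining along rail 2.1107813998396803
side {'yellow': array([775.4,  92.4]), 'green': array([810.4,  89.2])} remaining along rail -1.1411230576031661
blue 1048 [480.4  68.2] [483.  36.] [476. 100.] [array([645. ,  84.3]), array([653.1, 138.9]), array([637.7,  41. ])]
blue 118 [443.1   2.2] [454.   1.] [430.   0.] [array([608.6, 183.3]), array([622.4, 193.4]), array([592.9, 180.1])]
red 270 [435.3  89.8] [435.  72.] [445. 106.] [array([637.6, 163.8]), array([636.3, 200. ]), array([652.9, 138.4])]
scene 164 [343.8 225.2] [354. 234.] [332. 214.] [array([658.6, 111.2]), array([666.9, 149.3]), array([645. ,  62.6])]
```

View pics/w8.png

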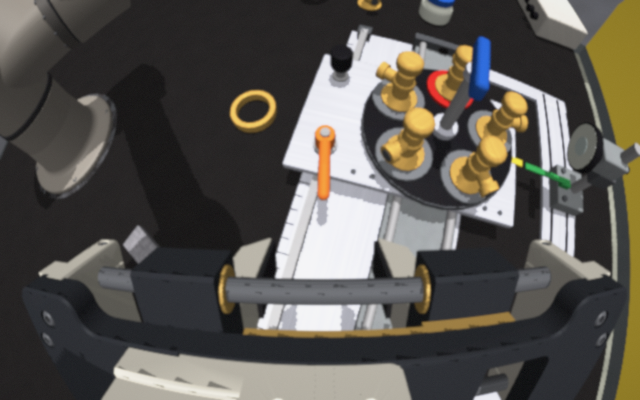

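The wrist view shows the lever closed (hub (324,135), end (324,195)) with the pointers in line at (517,162). The T-handle runs from (483,40) to (476,97) and the red collar is at (445,88).

```bash
python3 - <<'E'
from h import *
o=bot.get_obs();P,R=np.array(o["tool_pos"]),Ro.from_euler("xyz",o["tcp_rot"])
T=pose((650,97,300),1.39,0)
m=(P+np.array([35,70,50]),R)
rows([m]);rows([(P*0+np.array([610,20,300]),T[1])],m);rows([T],(np.array([610,20,300]),T[1]))
E
```

```text
[0.784, 0.493, -0.072, 0.0, 0.0, 0.0]
[0.624, 0.527, 0.355, -0.158, -0.752, 0.494]
[0.829, 0.255, -0.06, 0.0, 0.0, 0.0]
```

Request:
{"api": "step_arm", "payload": {
  "targets": [0.6, 0.3, 0.2, -0.1, 0, 0, 0, 0.6, 0.78, 0.49, -0.07, 0, 0, 0, 0.6, 0.78, 0.49, -0.07, 0, 0, 0]
}}

```text
time: 14.85
tool_pos: [575.0, -59.0, 296.2]
tcp_rot: [-3.142, -0.597, 1.796]
contact_force: [-0.2, -0.4, -0.0]
grip_width: 55.2
finger_force: 0.0
```

Request:
{"api": "step_arm", "payload": {
  "targets": [0.6, 0.15, 0.13, 0.05, -0.04, -0.19, 0.12, 0.6, 0.3, 0.26, 0.15, -0.08, -0.38, 0.25, 0.6, 0.45, 0.4, 0.25, -0.12, -0.56, 0.37, 0.6, 0.62, 0.53, 0.36, -0.16, -0.75, 0.49, 0.6, 0.62, 0.53, 0.36, -0.16, -0.75, 0.49, 0.6, 0.62, 0.53, 0.36, -0.16, -0.75, 0.49]
}}

```text
time: 15.6
tool_pos: [609.9, 18.4, 299.1]
tcp_rot: [3.14, -0.001, 1.394]
contact_force: [0.0, 0.6, 0.4]
grip_width: 55.3
finger_force: 0.0
```

Request:
{"api": "step_arm", "payload": {
  "targets": [0.6, 0.4, 0.13, 0, 0, 0, 0, 0.6, 0.7, 0.25, 0, 0, 0, 0, 0.6, 0.7, 0.25, 0, 0, 0, 0, 0.6, 0.7, 0.25, 0, 0, 0, 0]
}}

```text
time: 16.1
tool_pos: [647.4, 81.1, 299.9]
tcp_rot: [3.138, -0.0, 1.391]
contact_force: [-0.0, 0.1, -0.9]
grip_width: 55.2
finger_force: 0.0
```

```bash
python3 - <<'E'
from h import *
o=bot.get_obs();print(np.round(o['tool_pos'],1),np.round(o["tcp_rot"],3),np.round(o["joint_positions"],2))
np.set_printoptions(precision=1,suppress=True)
p,d=bot.capture("wrist");cv2.imwrite("pics/w9.png",p)
for c,z in(("blue",202),("red",66)):
    for b in blobs(p,c,(100,0,640,330),30)[:3]: print(c,b[0],*b[1:],[castw(q,z,o)[:2] for q in b[1:]])
E
```

```text
[647.4  81.1 299.9] [ 3.138 -0.     1.391] [ 0.01  0.56  1.04 -0.    1.54  0.19]
blue 1823 [319.6 189.8] [313. 141.] [324. 240.] [array([648.3, 102.4]), array([650.3, 140.3]), array([644.1,  60.6])]
```

View pics/w9.png

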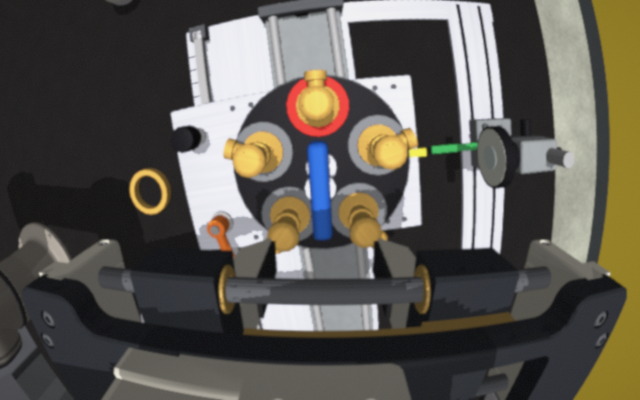

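The blue bar runs from (313,141) to (324,240), with the red valve at (318,100) beyond its top end. I'll align, descend and grip.

```bash
python3 - <<'E'
from h import *
o=bot.get_obs();c=castw((318,106),66,o);print(c,np.arctan2(c[1]-100.5,c[0]-647.5))
rows([pose((647.5,100.5,190),1.49,0,50)])
E
```

```text
[657.38651121 169.89202353  66.        ] 1.4292754495702562
[0.191, -0.035, 0.543, 0.005, -0.0, -0.127]
```

Request:
{"api": "step_arm", "payload": {
  "targets": [0.6, 0.19, -0.03, 0.2, 0, 0, -0.12, 0.6, 0.19, -0.03, 0.54, 0, 0, -0.12, 0.6, 0.19, -0.03, 0.54, 0, 0, -0.12]
}}

```text
time: 16.52
tool_pos: [646.8, 101.0, 244.3]
tcp_rot: [-3.141, 0.001, 1.485]
contact_force: [0.4, 0.8, 0.1]
grip_width: 54.6
finger_force: 0.0
```

Request:
{"api": "step_arm", "payload": {
  "targets": [0.6, 0, 0, 0.25, 0, 0, 0, 0.6, 0, 0, 0.5, 0, 0, 0, 0.6, 0, 0, 0.5, 0, 0, 0, 0.6, 0, 0, 0.5, 0, 0, 0]
}}

```text
time: 17.02
tool_pos: [649.4, 101.8, 198.9]
tcp_rot: [3.134, -0.001, 1.486]
contact_force: [0.4, 0.0, -0.2]
grip_width: 55.2
finger_force: 0.0
```

Request:
{"api": "step_arm", "payload": {
  "targets": [0, 0, 0, 0, 0, 0, 0, 0, 0, 0, 0, 0, 0, 0, 0, 0, 0, 0, 0, 0, 0, 0, 0, 0, 0, 0, 0, 0, 0, 0, 0, 0, 0, 0, 0]
}}

```text
time: 17.65
tool_pos: [647.8, 102.5, 197.0]
tcp_rot: [3.139, -0.0, 1.487]
contact_force: [-5.7, 0.9, 4.5]
grip_width: 25.1
finger_force: 30.0
```

```bash
python3 - <<'E'
from h import *
o=bot.get_obs();print(np.round(o['tool_pos'],1),np.round(o["tcp_rot"],3),np.round(o["joint_positions"],2),o["contact_force"],o["grip_width"])
p,d=bot.capture("wrist");cv2.imwrite("pics/w10.png",p)
E
```

```text
[647.8 102.5 197. ] [ 3.139 -0.     1.487] [ 0.04  0.62  1.21 -0.    1.3   0.12] [-5.65278092  0.90618467  4.46282634] 25.131650331021735
```

The width of 25 mm means the tips are on the hub below the 16 mm bar. I'll open, raise 9 mm and regrip.

Request:
{"api": "step_arm", "payload": {
  "targets": [0.45, 0, 0, 0, 0, 0, 0, 0.45, 0, 0, 0, 0, 0, 0, 0.45, 0, 0, -0.09, 0, 0, 0, 0.45, 0, 0, -0.09, 0, 0, 0, 0, 0, 0, -0.09, 0, 0, 0, 0, 0, 0, -0.09, 0, 0, 0, 0, 0, 0, -0.09, 0, 0, 0, 0, 0, 0, -0.09, 0, 0, 0, 0, 0, 0, -0.09, 0, 0, 0]
}}

```text
time: 18.82
tool_pos: [647.8, 102.4, 205.5]
tcp_rot: [3.139, -0.0, 1.486]
contact_force: [-5.2, -0.8, 1.2]
grip_width: 23.9
finger_force: 30.0
```

```bash
python3 - <<'E'
from h import *
p,d=bot.capture("wrist");cv2.imwrite("pics/w11.png",p)
s,_=bot.capture("scene");t,_=bot.capture("side");w9=cv2.imread("pics/w9.png")
r=lambda a:cv2.resize(a,(400,300),interpolation=cv2.INTER_CUBIC)
cv2.imwrite("pics/c11.png",np.vstack([np.hstack([r(p[130:340,180:460]),r(s[175:250,300:400])]),np.hstack([r(t[110:200,310:430]),r(w9[125:260,230:410])])]))
E
```

```text
(no output)
```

View pics/c11.png

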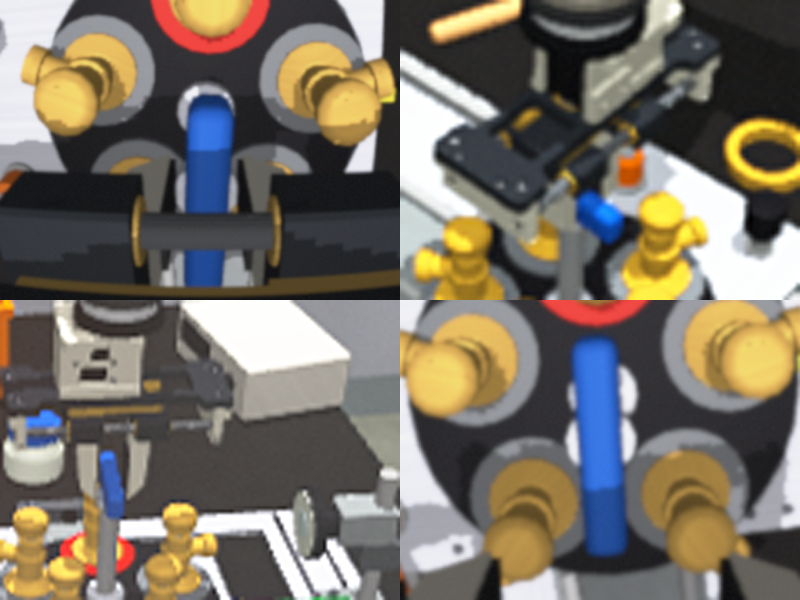

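The bar is aligned with the pads and stands between them. A 24 mm opening with -5 N across suggests one-sided contact, so I'll shift 3 mm toward -x and watch the width.

Request:
{"api": "step_arm", "payload": {
  "targets": [0, 0, -0.03, 0, 0, 0, 0, 0, 0, -0.03, 0, 0, 0, 0, 0, 0, -0.03, 0, 0, 0, 0, 0, 0, -0.03, 0, 0, 0, 0]
}}

```text
time: 19.48
tool_pos: [647.4, 102.4, 205.6]
tcp_rot: [3.132, -0.001, 1.486]
contact_force: [5.7, -0.3, -3.9]
grip_width: 23.6
finger_force: 30.0
```

Request:
{"api": "step_arm", "payload": {
  "targets": [0.45, 0, 0.015, 0, 0, 0, 0, 0.45, 0, 0.015, 0, 0, 0, 0, 0.45, 0.1, 0.015, 0.03, 0, 0, 0, 0.45, 0.22, 0.015, 0.05, 0, 0, 0, 0, 0.22, 0.015, 0.05, 0, 0, 0, 0, 0.22, 0.015, 0.05, 0, 0, 0, 0, 0.22, 0.015, 0.05, 0, 0, 0, 0, 0.22, 0.015, 0.05, 0, 0, 0, 0, 0.22, 0.015, 0.05, 0, 0, 0]
}}

```text
time: 20.6
tool_pos: [649.6, 124.4, 200.9]
tcp_rot: [3.135, -0.001, 1.486]
contact_force: [5.2, 2.6, -0.9]
grip_width: 15.8
finger_force: 30.0
```

Request:
{"api": "step_arm", "payload": {
  "targets": [0, -0.001, 0.023, 0, 0, 0, 0.127, 0, -0.005, 0.046, 0, 0, 0, 0.255, 0, -0.01, 0.068, 0, 0, 0, 0.382, 0, -0.018, 0.09, 0, 0, 0, 0.509, 0, -0.028, 0.11, 0, 0, 0, 0.637, 0, -0.028, 0.11, 0, 0, 0, 0.637]
}}

```text
time: 21.35
tool_pos: [661.5, 120.3, 200.9]
tcp_rot: [3.134, -0.005, 0.984]
contact_force: [9.6, 0.5, -4.0]
grip_width: 15.8
finger_force: 30.0
```

Request:
{"api": "step_arm", "payload": {
  "targets": [0, 0.007, 0.035, 0, 0, 0, 0.127, 0, 0.003, 0.058, 0, 0, 0, 0.255, 0, -0.002, 0.08, 0, 0, 0, 0.382, 0, -0.01, 0.102, 0, 0, 0, 0.509, 0, -0.02, 0.122, 0, 0, 0, 0.637, 0, -0.02, 0.122, 0, 0, 0, 0.637]
}}

```text
time: 22.1
tool_pos: [670.1, 110.9, 200.9]
tcp_rot: [3.137, -0.007, 0.484]
contact_force: [8.1, -2.9, -3.5]
grip_width: 15.8
finger_force: 30.0
```

```bash
python3 - <<'E'
from h import *
o=bot.get_obs();print(np.round(o["joint_positions"],2),o["tcp_rot"])
ptr(12)
np.set_printoptions(precision=1,suppress=True)
for n,r in(("scene",(290,220,360,290)),("side",(320,170,400,240))):
    p=cv2.imread(f"pics/{n}12.png")
    for b in blobs(p,"red",r)[:2]: print(n,b[0],*b[1:],[cast(n,q,66)[:2] for q in b[1:]])
E
```

```text
[ 0.05  0.66  1.12 -0.    1.34  1.14] [ 3.13657021 -0.00650706  0.48365164]
scene {'yellow': array([774.5,  92.9]), 'green': array([810.9,  92.8])} remaining along rail 2.063483789442769
side {'yellow': array([775.4,  92.5]), 'green': array([810.2,  89.1])} remaining along rail -1.2495875994139038
scene 193 [337.7 276. ] [351. 275.] [325. 270.] [array([716.8, 137.4]), array([692.1, 163.9]), array([722.3,  97.7])]
side 6 [349.3 187.7] [351. 186.] [348. 189.] [array([689.3, 155.4]), array([696.9, 163.8]), array([683.3, 148.8])]
```

Request:
{"api": "step_arm", "payload": {
  "targets": [0, 0.008, 0.028, 0, 0, 0, 0.127, 0, 0.004, 0.051, 0, 0, 0, 0.255, 0, -0.001, 0.073, 0, 0, 0, 0.382, 0, -0.009, 0.095, 0, 0, 0, 0.509, 0, -0.019, 0.115, 0, 0, 0, 0.637, 0, -0.024, 0.123, 0, 0, 0, 0.688, 0, -0.024, 0.123, 0, 0, 0, 0.688, 0, -0.024, 0.123, 0, 0, 0, 0.688, 0, -0.024, 0.123, 0, 0, 0, 0.688]
}}

```text
time: 23.32
tool_pos: [673.1, 97.6, 200.9]
tcp_rot: [3.138, -0.006, -0.056]
contact_force: [6.1, -7.6, -1.8]
grip_width: 15.8
finger_force: 30.0
```

```bash
python3 - <<'E'
from h import *
np.set_printoptions(precision=3,suppress=True)
o=bot.get_obs();print(o["joint_positions"],o["tcp_rot"],o["contact_force"],o["moment"],o["finger_force"])
ptr(13)
w,_=bot.capture("wrist");cv2.imwrite("pics/w13.png",w)
for c,r,z in(("red",(150,0,500,300),66),("green",(100,0,640,200),46),("yellow",(250,0,400,110),48)):
    for b in blobs(w,c,r,20)[:3]: print(c,b[0],*b[1:],[castw(q,z,o)[:2] for q in b[1:]])
p=cv2.imread("pics/scene13.png")
for b in blobs(p,"red",(290,220,360,310))[:2]: print(b[0],*b[1:],[cast("scene",q,66)[:2] for q in b[1:]])
E
```

```text
[ 0.033  0.667  1.119 -0.004  1.349  1.661] [ 3.138 -0.006 -0.056] [ 6.096 -7.647 -1.823] [-1.077 -0.454  0.101] 30.002177953720093
scene {'yellow': array([774.4,  93. ]), 'green': array([811. ,  92.8])} remaining along rail 1.9952750495927845
side {'yellow': array([774.7,  93.5]), 'green': array([810.2,  89.1])} remaining along rail -2.2322523035507977
red 51 [294.235 175.824] [290. 169.] [299. 182.] [array([699.953, 122.84 ]), array([706.326, 126.128]), array([694.1  , 119.019])]
159 [327.478 272.516] [337. 264.] [312. 271.] [array([724.692, 108.259]), array([685.877, 111.655]), array([746.641,  71.53 ])]
14 [315.786 261.571] [318. 260.] [313. 264.] [array([715.438,  59.526]), array([707.39 ,  61.004]), array([726.682,  58.668])]
```

```bash
python3 -c "
from plant import bot
print(bot.close_job())"
```

```text
the job is handed in; nothing more can be done
None
```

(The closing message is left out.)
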